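# Put the washed polishing wheels back on the graded stand

### The arm

A 6-joint arm with a two-finger parallel gripper is mounted at the origin on the work surface; the furniture and walls round the work are solid. World frame = base frame: x ahead of the robot, y to its left, z up, the work surface at z = 0. Lengths are in m, angles in rad, forces in N, time in s.
With the tool pointing down it reaches from about 0.2 to 0.875 m from the base axis. Payload 3.4 kg.
Tool frame: the origin (TCP) lies on the mounting face of the last link; the fingertips stand 199 mm ahead of it and the grasp point (between the pads) lies ahead of it (robot.grip_depth is the z of the grasp point in the tool frame, in m); z points along the fingers, y is the line along which they close (so a half turn about z gives the same grasp; the last joint's range is limited). The gripper opens to 94 mm and grips with 3 to 60 N. Pads are 16 mm wide; open, the fingers measure 119 mm over their backs; the gripper's body (75 mm by 177 mm) begins 78 mm behind the grasp point.
Start: joints at [-1.441, 0.276, 1.505, -0, 1.361, -0.121], TCP at [0.143, -0.557, 0.405] pointing down, gripper open.
Joint ranges: [-2.89, 2.89], [-0.75, 2.08], [0.22, 2.7], [-1.18, 4.32], [0.11, 2.71], [-2.7, 2.7]. Speed limits (rad/s): [2.57, 2.57, 3.14, 3.14, 3.14, 3.14].

### API

Orientations are given as a 3x3 rotation matrix whose columns are the frame's x, y, z axes.
In Python, from rig import robot, imaging gives the robot as it stands. The module is installed in compiled form; this text tells all that it offers.
- The arm moves only by the shell command python3 -m pendant 'ROWS' [FORCE]. ROWS is JSON, a list of rows, each a list of 7 numbers: the shift along the tool's x, y, z normalised to -1 to 1, where 1 is 0.05 m, then the turn, a rotation vector about the tool's x, y, z normalised to -1 to 1, where 1 is 45 degrees, then the opening, from 0 (shut) to 1 (fully open). In form: [[dx, dy, dz, ax, ay, az, claw], ...]. A call has 1 to 10 rows; each row shifts and turns the commanded pose from where the row before left it, along the tool's axes as they then stand; what a row does not reach is not made up. A row lasts 1/12 s, in which the tool goes at most 41.7 mm and 7.16 degrees, less where a joint would pass 70% of its speed; a pose out of reach is approached as far as the arm can. A call with a number of a shift or a turn outside -1 to 1 is refused whole. A call with a gripper value outside its range is refused whole. The fingers move at their own pace and stop on an object; FORCE is the grip in N (left out, the last holds). Time passes only in rows, so rows that do not move let the fingers close. It gives the time, the measured TCP pose, the force, the opening and the grip force at its end, in the units of the state.
- robot.get_state(): the state, without advancing time (a new reading comes with each control period).
- imaging.grab_frame(name): name is "side" or "top" or "wrist"; returns the picture (420x560x3 uint8, red, green, blue); there is no depth.
- imaging.get_calibration(name): a dict with "mtx" (3x3 intrinsics, pixels), "distortion" ([k1, k2, p1, p2, k3] as OpenCV has them; the pictures are not rectified), "world_from_camera" (4x4, takes a point from camera to world coordinates). Camera axes: x right, y down, z forward; pixel columns grow to the right and rows downward; lengths in m; the calibration is good to about 2 mm. A picture is of the moment at which its call begins: read the wrist's pose just before it. get_calibration takes no time and is no camera call; for the wrist camera it gives the pose at the moment of the call.
- robot.finish_job(): hands the job in; it is judged then, once.
Trained networks look in the newest picture that a camera, given by its name, has taken for a name from the list of things; names that differ only in an ending like _2 or _b are one class to them, and where a whole thing is asked for, a point or a joint stands for the part that bears it (a point fixed in the world has none). Each returns a list of dicts, best first, with "conf" (0 to 1); they miss things now and then, are a little off and sometimes report something else, mostly with a low value. They report only what shows in the picture. A call takes as long as a camera call. They do not tell look-alikes from the thing itself.
- imaging.recognise(target, camera): "box" ([left, top, right, bottom] in pixels, round what is visible of it).
- imaging.cut_out(target, camera): "mask" (420x560 bool, what is visible of it) and "box" ([left, top, right, bottom] in pixels, round what is visible of it).
The state is a dict: "time_s": time; "joints": joint angles; "joint_velocities": joint speeds; "joint_torque": joint torques, N m; "tool_pos": TCP position; "ee_rot": TCP orientation; "wrist_force": force on the tool from outside, world axes, zero at the start; "moment": the same for the moment, N m; "finger_gap": opening from 0.0 (shut) to 1.0 (fully open); "grasp_force": force on a finger pad.
Only numpy, scipy, OpenCV 4.12 (cv2) and the standard library are available. Lean on these libraries where they do the work, as an engineer would, in place of code of your own. Each camera call takes 0.05 s, during which the arm holds its last target. There are 200 camera calls.

### The job

The four silicone polishing wheels have been washed and left on the pale drying stand in no order. Move them across to the dark graded stand so that its row runs from coarse to fine starting at the brass end: white on the pin next to the brass strap, then black, then blue, and pink on the last pin, each lying flat, right down on its pin's seat. Leave the bottle, the lamp and the loupe undisturbed.

Things in the scene. Friction and masses are not known exactly. Their poses are not given: they have to be found in the camera images.
- white_centre (a point): centre (on the axis, half-way up) of the white wheel (coarse): rigid flat disc, 50 mm across, 14 mm thick, about 45 g, with an 18 mm hole right through. It starts lying flat, threaded on a pin of the pale plywood drying stand (86 x 290 mm, fixed, top 38 mm above the bench; pins and seats as on the dark stand), centre 49 mm above the bench. z is its axis
- black_centre (a point): centre (on the axis, half-way up) of the black wheel (medium): rigid flat disc, 50 mm across, 14 mm thick, about 45 g, with an 18 mm hole right through. It starts lying flat, threaded on a pin of the pale plywood drying stand (86 x 290 mm, fixed, top 38 mm above the bench; pins and seats as on the dark stand), centre 49 mm above the bench. z is its axis
- blue_centre (a point): centre (on the axis, half-way up) of the blue wheel (fine): rigid flat disc, 50 mm across, 14 mm thick, about 45 g, with an 18 mm hole right through. It starts lying flat, threaded on a pin of the pale plywood drying stand (86 x 290 mm, fixed, top 38 mm above the bench; pins and seats as on the dark stand), centre 49 mm above the bench. z is its axis
- pink_centre (a point): centre (on the axis, half-way up) of the pink wheel (extra fine): rigid flat disc, 50 mm across, 14 mm thick, about 45 g, with an 18 mm hole right through. It starts lying flat, threaded on a pin of the pale plywood drying stand (86 x 290 mm, fixed, top 38 mm above the bench; pins and seats as on the dark stand), centre 49 mm above the bench. z is its axis
- pin_a: one of the four like steel pins of the dark stand (letters do not tell the order). Origin at its foot on the board's top, 38 mm above the bench; z up the pin, x across the row, y along it. 8 mm thick, domed tip 45 mm above the origin; round the foot a seat washer 28 mm across, 4 mm thick, on which a wheel lies (wheel centre then 11 mm above the origin)
- pin_b: one of the four like steel pins of the dark stand (letters do not tell the order). Origin at its foot on the board's top, 38 mm above the bench; z up the pin, x across the row, y along it. 8 mm thick, domed tip 45 mm above the origin; round the foot a seat washer 28 mm across, 4 mm thick, on which a wheel lies (wheel centre then 11 mm above the origin)
- pin_c: one of the four like steel pins of the dark stand (letters do not tell the order). Origin at its foot on the board's top, 38 mm above the bench; z up the pin, x across the row, y along it. 8 mm thick, domed tip 45 mm above the origin; round the foot a seat washer 28 mm across, 4 mm thick, on which a wheel lies (wheel centre then 11 mm above the origin)
- pin_d: one of the four like steel pins of the dark stand (letters do not tell the order). Origin at its foot on the board's top, 38 mm above the bench; z up the pin, x across the row, y along it. 8 mm thick, domed tip 45 mm above the origin; round the foot a seat washer 28 mm across, 4 mm thick, on which a wheel lies (wheel centre then 11 mm above the origin)
- graded_stand: dark wooden board of the graded stand, 86 mm wide (x), 312 mm long (y), 18 mm thick, on two battens, its top 38 mm above the bench, fixed. Origin on the bench under its centre; the four pins stand 75 mm apart in a row along y, at y = -112.5, -37.5, 37.5 and 112.5 mm
- brass_end: brass strap, 22 mm wide, folded over one end of the dark stand (the other end is dark wood); it marks the coarse end. Origin at the middle of the strap's underside, on the board's top, 38 mm above the bench, in line with the pins, 29.5 mm from the nearest pin's axis
- flux_mid (a point): centre of the blue bottle with a black cap, 42 mm across, 85 mm tall: a bystander, not to be disturbed
- lamp_mid (a point): middle of the small black and grey spirit lamp, 81 mm across, 66 mm tall: a bystander, not to be disturbed
- loupe_mid (a point): middle of the black folding loupe lying on the bench, 66 x 40 x 12 mm: a bystander, not to be disturbed
Mind the look-alikes: they are no part of the job. There is more than one size of the part that bears blue_centre; the job needs the middle-sized.

How it is judged:
At the end, for the whole second after the job is handed in: From the brass strap on, the dark stand's pins carry white, black, blue, pink: each wheel's centre within 8 mm of its pin along and across the row, under 52 mm above the stand's foot (home is 49), level to 0.12 rad, at rest (0.02 m/s); bottle, lamp, loupe within 20 mm of their places (horizontal distance between white_centre and brass_end between 0.0215 and 0.0375 m and x of white_centre in the frame of graded_stand between -0.008 and 0.008 m and z of each of white_centre, black_centre, blue_centre, pink_centre in the frame of graded_stand below 0.052 m and angle between each of white_centre, black_centre, blue_centre, pink_centre's own z axis and vertical below 0.12 rad and linear speed of each of wheel_white, wheel_black, wheel_blue, wheel_pink below 0.02 m/s and horizontal distance between black_centre and brass_end between 0.0965 and 0.1125 m and x of black_centre in the frame of graded_stand between -0.008 and 0.008 m and horizontal distance between blue_centre and brass_end between 0.1715 and 0.1875 m and x of blue_centre in the frame of graded_stand between -0.008 and 0.008 m and horizontal distance between pink_centre and brass_end between 0.2465 and 0.2625 m and x of pink_centre in the frame of graded_stand between -0.008 and 0.008 m and distance of each of flux_mid, lamp_mid, loupe_mid from where it was at the start of the episode below 0.02 m); the robot touches nothing.
It fails at once if a bystander (bottle, lamp or loupe) is shifted by more than 20 mm (distance of any of flux_mid, lamp_mid, loupe_mid from where it was at the start of the episode above 0.02 m).
It also fails if it takes over 83 s, if anything falls off the work surface, if the arm or the gripper's body presses on something with over 40 N, if the wrist force passes 120 N, or if a joint passes its speed limit or range.

## Working session

There is one attempt and no reset: what is moved stays moved. The work goes in short steps, Python scripts to look and compute and a shell command to move; the robot and the scene stay as the last step left them, time stands still between calls to the robot, and variables do not carry over. Pictures are saved under pics/ and viewed, at most 14 in all, crops included, and the job is handed in when it is done.

```bash
mkdir -p pics; python3 - <<'E'
from rig import robot, imaging
import cv2,numpy as np
for n in ("top","side"):
    im=imaging.grab_frame(n); cv2.imwrite(f"pics/{n}0.png",im[:,:,::-1])
    c=imaging.get_calibration(n); print(n,np.round(c["mtx"],1).tolist(),c["distortion"],np.round(c["world_from_camera"],3).tolist())
s=robot.get_state(); print(robot.grip_depth,s["tool_pos"],np.round(s["ee_rot"],3).tolist(),s["time_s"],s["finger_gap"])
E
```

```text
top [[470.0, 0.0, 282.9], [0.0, 470.0, 210.4], [0.0, 0.0, 1.0]] [0.05146078 0.         0.         0.         0.        ] [[0.062, -0.975, 0.213, 0.277], [-0.998, -0.061, 0.011, 0.059], [0.003, -0.213, -0.977, 1.108], [0.0, 0.0, 0.0, 1.0]]
side [[467.4, 0.0, 277.5], [0.0, 467.4, 205.2], [0.0, 0.0, 1.0]] [-0.08493987  0.          0.          0.          0.        ] [[0.895, -0.25, 0.369, 0.036], [-0.446, -0.472, 0.76, -0.895], [-0.016, -0.845, -0.534, 0.722], [0.0, 0.0, 0.0, 1.0]]
0.1804 [ 0.14268529 -0.55681496  0.40392108] [[0.969, 0.248, -0.0], [0.248, -0.969, 0.002], [0.0, -0.002, -1.0]] 0.1 0.9985526223660651
```

View pics/top0.png

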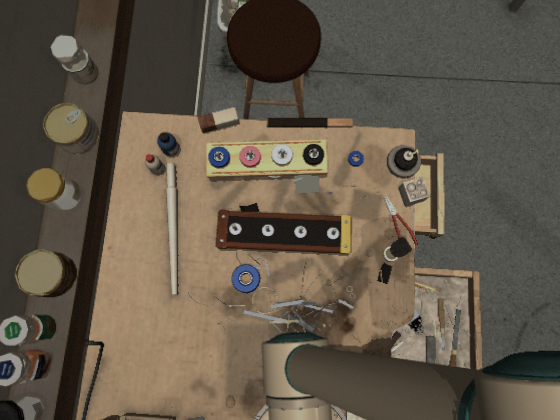

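View pics/side0.png

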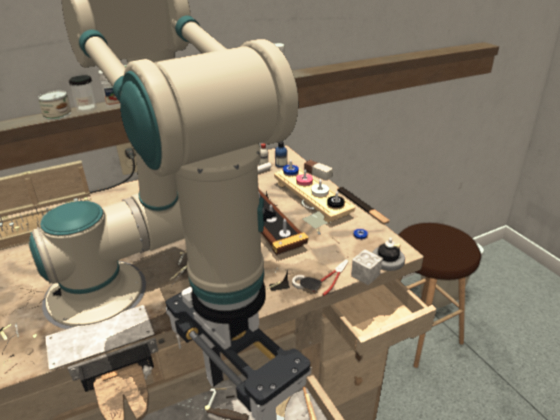

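The top picture shows the pale stand with blue (219,157), pink (250,156), white (283,155) and black (314,154). The dark stand's pins run from (234,229) to (333,233), with the brass at (346,234), the right or −y end. The other blue rings, at (356,158) and (246,278), are look-alikes. The lamp is at (405,160) and the bottle at (168,143).

```bash
cat > h.py <<'E'
from rig import robot, imaging
import cv2,numpy as np
def px2w(p,z,cal):
    q=cv2.undistortPoints(np.array([[p]],float),cal["mtx"],np.array(cal["distortion"]))[0,0]
    T=np.array(cal["world_from_camera"]); d=T[:3,:3]@[q[0],q[1],1]; return T[:3,3]+d*(z-T[2,3])/d[2]
def find(t,cam,z,maxn=9,cut=True):
    cal=imaging.get_calibration(cam); out=[]
    for r in (imaging.cut_out if cut else imaging.recognise)(t,cam)[:maxn]:
        b=r["box"]; c=((b[0]+b[2])/2,(b[1]+b[3])/2)
        if cut:
            k=np.uint8(r["mask"]); pts=cv2.findNonZero(k); c=cv2.fitEllipse(cv2.convexHull(pts))[0] if len(cv2.convexHull(pts))>5 else c
        out.append((c,r["conf"],px2w(c,z,cal))); print(t,np.round(c,1),np.round(b,1).tolist(),round(float(r["conf"]),2),np.round(out[-1][2],4))
    return out
def st():
    s=robot.get_state(); R=np.array(s["ee_rot"]); g=np.array(s["tool_pos"])+R[:,2]*robot.grip_depth
    print("t",round(s["time_s"],2),"grip",np.round(g,4),"yaw_y",round(np.degrees(np.arctan2(R[1,1],R[0,1])),2),"gap",round(s["finger_gap"],3),"gf",s["grasp_force"],"F",np.round(s["wrist_force"],1)); return g,R
E
python3 - <<'E'
from h import *
imaging.grab_frame("top")
for w in "white black blue pink".split(): find(w+"_centre","top",.054,5)
find("pin_a","top",.042,6); find("graded_stand","top",.038,2); find("brass_end","top",.038,2)
find("flux_mid","top",.04,2);find("lamp_mid","top",.03,2);find("loupe_mid","top",.01,2)
st()
E
```

```text
white_centre [281.3 154.6] [270.2, 144.4, 290.3, 164.8] 0.82 [0.6404 0.0827 0.054 ]
white_centre [404.2 161.6] [385.1, 147.6, 424.0, 177.3] 0.46 [ 0.6409 -0.2055  0.054 ]
black_centre [312.4 154.1] [299.8, 146.4, 329.1, 166.7] 0.81 [0.6461 0.0097 0.054 ]
blue_centre [245.2 277.9] [228.3, 263.3, 256.7, 292.7] 0.58 [0.3479 0.1449 0.054 ]
blue_centre [355.9 158.5] [349.8, 150.8, 364.0, 168.4] 0.52 [ 0.6418 -0.0927  0.054 ]
blue_centre [218.1 157.1] [211.8, 148.9, 227.8, 169.1] 0.51 [0.6248 0.2307 0.054 ]
pink_centre [249.3 155.9] [239.1, 145.8, 258.5, 165.8] 0.78 [0.6325 0.1577 0.054 ]
pin_a [299.4 232. ] [291.9, 226.9, 307.1, 237.7] 0.64 [0.4607 0.0298 0.042 ]
pin_a [332.2 233.2] [328.0, 228.1, 337.3, 237.1] 0.58 [ 0.4627 -0.0454  0.042 ]
pin_a [267.  229.8] [260.1, 224.5, 271.7, 239.1] 0.49 [0.4611 0.1044 0.042 ]
pin_a [234.7 228.7] [227.3, 224.0, 241.5, 237.4] 0.4 [0.4591 0.1788 0.042 ]
pin_a [344.6 234.5] [340.6, 214.7, 349.6, 255.2] 0.19 [ 0.4615 -0.0739  0.042 ]
graded_stand [284.3 232.1] [224.3, 212.0, 340.3, 252.1] 0.65 [0.459  0.0644 0.038 ]
brass_end [344.9 234.5] [338.9, 215.2, 351.5, 250.8] 0.59 [ 0.4622 -0.0752  0.038 ]
flux_mid [167.4 143.6] [159.5, 131.6, 180.1, 153.4] 0.56 [0.6552 0.3564 0.04  ]
flux_mid [234.7 228.9] [226.3, 224.1, 242.2, 236.0] 0.45 [0.459  0.1789 0.04  ]
lamp_mid [404.  161.7] [387.6, 146.9, 419.2, 177.6] 0.84 [ 0.649 -0.211  0.03 ]
loupe_mid [397.  249.3] [380.7, 240.3, 412.0, 260.5] 0.71 [ 0.4397 -0.2015  0.01  ]
loupe_mid [283.3 232.4] [225.7, 213.6, 340.6, 252.5] 0.41 [0.4628 0.0669 0.01  ]
t 0.65 grip [ 0.1427 -0.557   0.2243] yaw_y -75.63 gap 0.997 gf 0.0 F [-0.6  0.4 -0. ]
```

```bash
python3 -m pendant '[[0.5,0,0,0,0,-0.15,1],[0.5,0,0,0,0,-0.15,1],[0.5,0,0,0,0,-0.15,1],[0.5,0,0,0,0,-0.15,1],[0.5,0,0,0,0,-0.15,1],[0.5,0,0,0,0,-0.15,1],[0.5,0,0,0,0,-0.15,1],[0.5,0,0,0,0,-0.15,1],[0.5,0,0,0,0,-0.15,1],[0.5,0,0,0,0,-0.15,1]]' 20
```

```text
time_s: 1.48
tool_pos: [0.311, -0.39, 0.4047]
ee_rot: [[0.135, 0.991, 0.0], [0.991, -0.135, -0.0], [-0.0, 0.001, -1.0]]
wrist_force: [0.3, 1.0, 0.8]
finger_gap: 0.998
grasp_force: 0.0
```

```bash
python3 -m pendant '[[0,0,0,0,0,-0.12,1],[0,0,0,0,0,-0.12,1],[0.65,0.38,0,0,0,0,1],[0.65,0.38,0,0,0,0,1],[0.65,0.38,0,0,0,0,1],[0.65,0.38,0,0,0,0,1],[0.65,0.38,0,0,0,0,1],[0.65,0.38,0,0,0,0,1],[0.65,0.38,0,0,0,0,1],[0.65,0.38,0,0,0,0,1]]' >/dev/null; python3 -m pendant '[[0.65,0.38,0,0,0,0,1],[0.65,0.38,0,0,0,0,1],[0.65,0.38,0,0,0,0,1],[0.65,0.38,0,0,0,0,1],[0.65,0.38,0,0,0,0,1],[0.65,0.38,0,0,0,0,1],[0,0,0,0,0,0,1],[0,0,0,0,0,0,1]]'; python3 - <<'E'
from h import *
st(); im=imaging.grab_frame("wrist"); cv2.imwrite("pics/w1.png",im[:,:,::-1])
for w in "white black blue pink".split(): find(w+"_centre","wrist",.056,3)
find("pin_a","wrist",.042,9); find("brass_end","wrist",.038,2)
E
```

```text
time_s: 2.98
tool_pos: [0.5552, 0.0775, 0.4042]
ee_rot: [[-0.05, 0.999, -0.001], [0.999, 0.05, -0.0], [-0.0, -0.001, -1.0]]
wrist_force: [-0.9, 0.1, -0.3]
finger_gap: 0.998
grasp_force: 0.0
t 2.98 grip [0.5551 0.0775 0.2238] yaw_y 2.87 gap 0.998 gf 0.0 F [-0.9  0.1 -0.3]
white_centre [364.7 192.5] [343.4, 168.3, 393.4, 216.7] 0.6 [0.6415 0.0815 0.056 ]
black_centre [359.8 262.2] [338.3, 238.1, 375.2, 286.6] 0.86 [0.6442 0.0072 0.056 ]
blue_centre [ 89.9 112.5] [57.7, 82.6, 121.7, 142.7] 0.8 [0.3754 0.1445 0.056 ]
blue_centre [353.7 339.3] [349.4, 337.2, 361.9, 347.1] 0.66 [ 0.6472 -0.0844  0.056 ]
blue_centre [365.   31.9] [337.0, 1.9, 393.4, 62.9] 0.56 [0.6267 0.2256 0.056 ]
pink_centre [364.6 114.6] [335.9, 84.4, 388.8, 138.6] 0.63 [0.6336 0.1538 0.056 ]
pin_a [183.1  83.4] [165.5, 63.7, 197.0, 101.7] 0.87 [0.4606 0.1753 0.042 ]
pin_a [188.4 232. ] [174.1, 218.1, 198.8, 243.3] 0.84 [0.464  0.0262 0.042 ]
pin_a [185.1 161. ] [169.9, 147.4, 200.1, 173.7] 0.75 [0.4617 0.1009 0.042 ]
pin_a [189.7 295.7] [180.9, 285.6, 203.8, 303.3] 0.55 [ 0.4642 -0.0479  0.042 ]
```

View pics/w1.png

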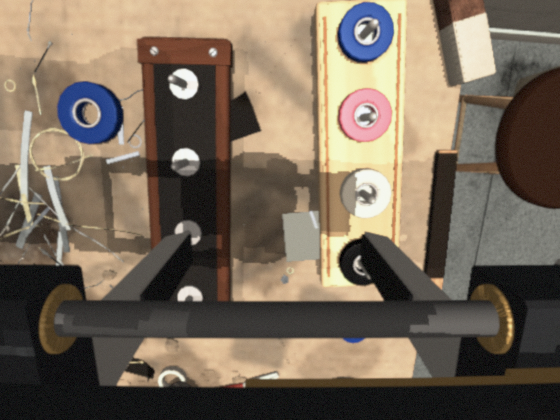

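The wrist picture shows the whole pale row, with white at (365,192). The dark pins are at (183,83), (185,161), (188,232) and (190,296). They agree with the top view to about 4 mm. I'll start with white.

```bash
python3 -m pendant '[[0,0.43,0.4,0,0,0,1],[0,0.43,0.4,0,0,0,1],[0,0.43,0.4,0,0,0,1],[0,0.43,0.4,0,0,0,1],[0,0,0.5,0,0,0,1],[0,0,0.5,0,0,0,1],[0,0,0.4,0,0,0,1],[0,0,0.26,0,0,0,1],[0,0,0,0,0,0,1]]' 15; python3 -m pendant '[[0,0,0,0,0,0,0.4],[0,0,0,0,0,0,0.3],[0,0,0,0,0,0,0.3],[0,0,0,0,0,0,0.3],[0,0,0,0,0,0,0.3],[0,0,0,0,0,0,0.3]]';python3 -c "from h import *; st(); cv2.imwrite('pics/w2.png',imaging.grab_frame('wrist')[:,:,::-1])"
```

```text
time_s: 4.08
tool_pos: [0.6398, 0.079, 0.2388]
ee_rot: [[-0.045, 0.999, -0.005], [0.999, 0.045, -0.0], [-0.0, -0.005, -1.0]]
wrist_force: [-1.2, 0.2, 0.2]
finger_gap: 1.002
grasp_force: 0.0
time_s: 4.58
tool_pos: [0.6407, 0.08, 0.2423]
ee_rot: [[-0.047, 0.999, 0.001], [0.999, 0.047, -0.0], [-0.0, 0.001, -1.0]]
wrist_force: [0.2, -0.1, -0.2]
finger_gap: 0.607
grasp_force: 0.0
t 4.58 grip [0.6409 0.0799 0.0619] yaw_y 2.67 gap 0.607 gf 0.0 F [ 0.2 -0.1 -0.2]
```

View pics/w2.png

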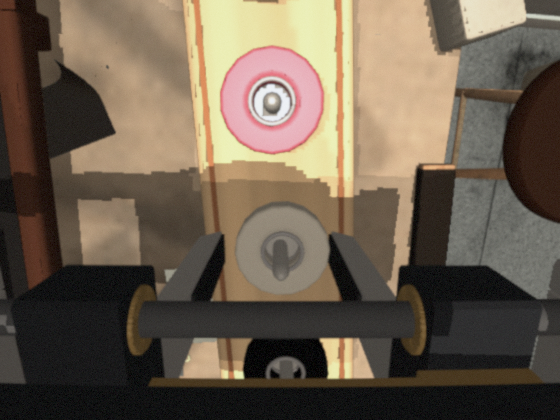

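White at (282,248) sits between the closing fingers, and pink is at (272,100). I'll finish closing and measure the y offset.

```bash
python3 -m pendant '[[0,0,0,0,0,0,0.3],[0,0,0,0,0,0,0.3],[0,0,0,0,0,0,0.3],[0,0,0,0,0,0,0.3],[0,0,0,0,0,0,0.3]]';python3 - <<'E'
from h import *
st(); imaging.grab_frame('wrist'); find("white_centre","wrist",.056,2); find("pink_centre","wrist",.056,2)
E
```

```text
time_s: 5.05
tool_pos: [0.6408, 0.08, 0.242]
ee_rot: [[-0.047, 0.999, 0.001], [0.999, 0.047, -0.0], [-0.0, 0.001, -1.0]]
wrist_force: [-0.6, 0.4, 2.5]
finger_gap: 0.489
grasp_force: 15.0
t 5.05 grip [0.641  0.08   0.0616] yaw_y 2.67 gap 0.489 gf 15.000371289606846 F [-0.6  0.4  2.5]
white_centre [276.3 249. ] [236.0, 204.9, 326.8, 295.9] 0.83 [0.6412 0.0834 0.056 ]
pink_centre [271.4  99.2] [219.6, 45.1, 323.7, 151.2] 0.89 [0.6354 0.1573 0.056 ]
```

```bash
python3 -m pendant '[[0,0,-0.3,0,0,0,0.3],[0,0,-0.45,0,0,0,0.3],[0,0,-0.45,0,0,0,0.3]]' 20;  python3 -m pendant '[[-0.34,-0.52,0,0,0,0,0.3],[-0.34,-0.52,0,0,0,0,0.3],[-0.34,-0.52,0,0,0,0,0.3],[-0.34,-0.52,0,0,0,0,0.3],[-0.34,-0.52,0,0,0,0,0.3],[-0.34,-0.52,0,0,0,0,0.3],[-0.36,-0.54,0,0,0,0,0.3],[0,0,0,0,0,0,0.3],[0,0,0,0,0,0,0.3]]' ;python3 - <<'E'
from h import *
st(); cv2.imwrite('pics/w3.png',imaging.grab_frame('wrist')[:,:,::-1])
find("white_centre","wrist",.1165,2); find("pin_a","wrist",.042,6)
E
```

```text
time_s: 5.45
tool_pos: [0.6403, 0.0799, 0.3008]
ee_rot: [[-0.047, 0.999, -0.004], [0.999, 0.047, -0.0], [-0.0, -0.004, -1.0]]
wrist_force: [0.3, 0.1, -1.0]
finger_gap: 0.49
grasp_force: 20.0
time_s: 6.2
tool_pos: [0.4622, -0.049, 0.3015]
ee_rot: [[-0.044, 0.999, -0.001], [0.999, 0.044, 0.0], [0.0, -0.001, -1.0]]
wrist_force: [0.1, 0.3, -0.6]
finger_gap: 0.493
grasp_force: 20.0
t 6.2 grip [ 0.462  -0.049   0.1211] yaw_y 2.53 gap 0.493 gf 19.999813974718563 F [ 0.1  0.3 -0.6]
white_centre [276.4 248.7] [235.9, 203.5, 326.1, 295.0] 0.88 [ 0.4638 -0.0448  0.1165]
pin_a [288.5  -5.4] [266.9, 0.5, 305.8, 13.0] 0.89 [0.4656 0.099  0.042 ]
pin_a [282.3 202. ] [270.6, 193.4, 297.2, 206.7] 0.59 [ 0.4685 -0.0367  0.042 ]
pin_a [283.7 108.8] [264.1, 87.4, 301.4, 131.5] 0.56 [0.4662 0.0282 0.042 ]
```

View pics/w3.png

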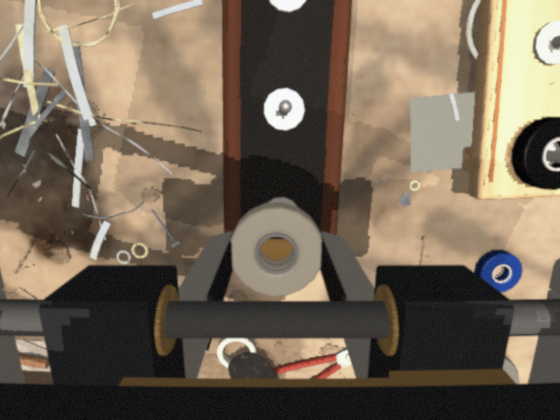

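White is held level at (277,248), and the neighbouring pin is at (284,109). The target needs about +2.5 mm in x and −1.5 mm in y. I'll correct that and lower.

```bash
python3 -m pendant '[[-0.03,0.05,0,0,0,0,0.3],[0,0,0.3,0,0,0,0.3],[0,0,0.3,0,0,0,0.3],[0,0,0.3,0,0,0,0.3],[0,0,0.25,0,0,0,0.3],[0,0,0,0,0,0,0.3],[0,0,0,0,0,0,0.3]]'; python3 - <<'E'
from h import *
st(); cv2.imwrite('pics/w4.png',imaging.grab_frame('wrist')[:,:,::-1])
E
```

```text
time_s: 6.93
tool_pos: [0.4667, -0.0495, 0.2437]
ee_rot: [[-0.048, 0.999, -0.001], [0.999, 0.048, 0.0], [0.0, -0.001, -1.0]]
wrist_force: [0.7, -0.7, -0.6]
finger_gap: 0.488
grasp_force: 20.0
t 6.93 grip [ 0.4665 -0.0494  0.0633] yaw_y 2.73 gap 0.488 gf 19.999786543630762 F [ 0.7 -0.7 -0.6]
```

View pics/w4.png

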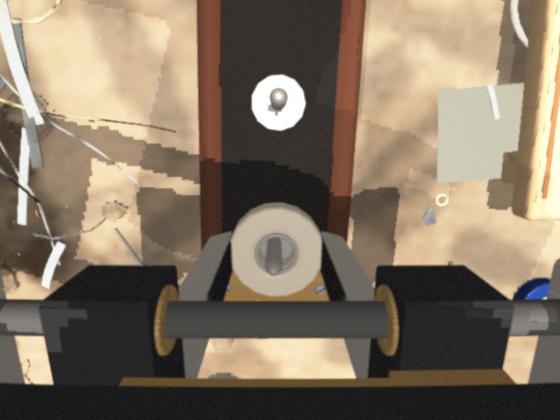

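The pin shows inside the hole. I'll release, then go to black.

```bash
python3 -m pendant '[[0,0,0,0,0,0,0.8],[0,0,0,0,0,0,0.8],[0,0,0,0,0,0,0.8],[0,0,0,0,0,0,0.9],[0,0,-0.3,0,0,0,0.9],[0,0,-0.45,0,0,0,0.9],[0,0,-0.45,0,0,0,0.9]]';  python3 -m pendant '[[0.17,0.61,0,0,0,0,0.9],[0.17,0.61,0,0,0,0,0.9],[0.17,0.61,0,0,0,0,0.9],[0.17,0.61,0,0,0,0,0.9],[0.17,0.61,0,0,0,0,0.9],[0.16,0.61,0,0,0,0,0.9],[0,0,0,0,0,0,0.9],[0,0,0,0,0,0,0.9]]' ;python3 - <<'E'
from h import *
st(); cv2.imwrite('pics/w5.png',imaging.grab_frame('wrist')[:,:,::-1])
find("black_centre","wrist",.056,2); find("pink_centre","wrist",.056,1)
E
```

```text
time_s: 7.57
tool_pos: [0.4657, -0.0498, 0.3046]
ee_rot: [[-0.046, 0.999, -0.002], [0.999, 0.046, 0.0], [0.0, -0.002, -1.0]]
wrist_force: [0.7, -0.4, -0.2]
finger_gap: 0.895
grasp_force: 0.0
time_s: 8.23
tool_pos: [0.6475, 0.0096, 0.3036]
ee_rot: [[-0.048, 0.999, -0.0], [0.999, 0.048, -0.0], [-0.0, -0.0, -1.0]]
wrist_force: [0.2, 0.0, -0.7]
finger_gap: 0.9
grasp_force: 0.0
t 8.23 grip [0.6474 0.0096 0.1232] yaw_y 2.73 gap 0.9 gf 0.0 F [ 0.2  0.  -0.7]
black_centre [279.8 222.2] [243.9, 189.4, 316.8, 256.7] 0.65 [0.6486 0.0092 0.056 ]
pink_centre [267.3  -9.4] [228.9, 0.0, 305.5, 37.6] 0.7 [0.6331 0.1539 0.056 ]
```

View pics/w5.png

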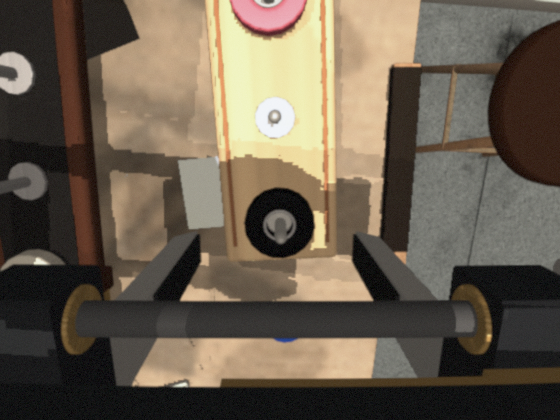

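Black at (280,222) is lined up with the gripper. I'll take it across.

```bash
python3 -m pendant '[[0,0,0.4,0,0,0,0.9],[0,0,0.4,0,0,0,0.9],[0,0,0.3,0,0,0,0.9],[0,0,0.12,0,0,0,0.3],[0,0,0,0,0,0,0.3],[0,0,0,0,0,0,0.3],[0,0,0,0,0,0,0.3],[0,0,0,0,0,0,0.3],[0,0,0,0,0,0,0.3],[0,0,0,0,0,0,0.3]]' 20; python3 -m pendant '[[0,0,0,0,0,0,0.3],[0,0,0,0,0,0,0.3],[0,0,0,0,0,0,0.3]]'; python3 -m pendant '[[0,0,-0.3,0,0,0,0.3],[0,0,-0.45,0,0,0,0.3],[0,0,-0.45,0,0,0,0.3],[0.09,-0.6,0,0,0,0,0.3],[0.09,-0.6,0,0,0,0,0.3],[0.09,-0.6,0,0,0,0,0.3],[0.09,-0.6,0,0,0,0,0.3],[0.09,-0.6,0,0,0,0,0.3],[0.09,-0.64,0,0,0,0,0.3],[0,0,0,0,0,0,0.3]]' ;python3 - <<'E'
from h import *
st(); cv2.imwrite('pics/w6.png',imaging.grab_frame('wrist')[:,:,::-1])
find("black_centre","wrist",.1165,2); find("pin_a","wrist",.042,6)
E
```

```text
time_s: 9.22
tool_pos: [0.6468, 0.0091, 0.2442]
ee_rot: [[-0.047, 0.999, 0.002], [0.999, 0.047, -0.0], [-0.0, 0.002, -1.0]]
wrist_force: [0.1, 0.4, 3.1]
finger_gap: 0.495
grasp_force: 20.0
time_s: 9.47
tool_pos: [0.6469, 0.0091, 0.2442]
ee_rot: [[-0.047, 0.999, 0.002], [0.999, 0.047, -0.0], [-0.0, 0.002, -1.0]]
wrist_force: [-0.1, -0.2, 6.1]
finger_gap: 0.494
grasp_force: 20.0
time_s: 10.3
tool_pos: [0.4566, 0.0286, 0.302]
ee_rot: [[-0.047, 0.999, -0.01], [0.999, 0.047, 0.001], [0.001, -0.01, -1.0]]
wrist_force: [-1.2, 0.3, -0.5]
finger_gap: 0.498
grasp_force: 20.0
t 10.3 grip [0.4549 0.0287 0.1216] yaw_y 2.71 gap 0.498 gf 19.999668896198273 F [-1.2  0.3 -0.5]
black_centre [276.4 251.4] [232.1, 205.8, 322.7, 297.2] 0.98 [0.4596 0.0302 0.1165]
pin_a [293.2 113.3] [272.3, 92.0, 313.1, 135.2] 0.71 [0.4708 0.1019 0.042 ]
pin_a [297.5  -2.7] [277.4, 0.0, 319.3, 17.5] 0.64 [0.4694 0.1744 0.042 ]
pin_a [294.8 207.9] [278.9, 199.0, 306.1, 216.5] 0.53 [0.4759 0.0353 0.042 ]
```

View pics/w6.png

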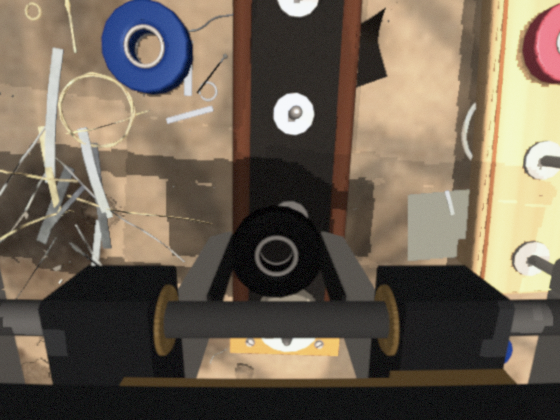

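Black is held at (276,252), but the arm had not settled yet. I'll let it settle and re-read.

```bash
python3 -m pendant '[[0,0,0,0,0,0,0.3],[0,0,0,0,0,0,0.3]]'>/dev/null;python3 - <<'E'
from h import *
st(); imaging.grab_frame('wrist')
find("black_centre","wrist",.1165,1); find("pin_a","wrist",.042,4)
E
```

```text
t 10.62 grip [0.4649 0.0274 0.1228] yaw_y 2.66 gap 0.495 gf 19.99959869775921 F [-0.1  0.5 -0.7]
black_centre [276.4 251.5] [232.9, 204.2, 322.4, 298.1] 0.86 [0.4651 0.0292 0.1165]
pin_a [277.6 110.5] [255.1, 89.2, 295.4, 131.4] 0.76 [0.4622 0.1028 0.042 ]
pin_a [280.8 -12.8] [259.6, 0.0, 300.1, 14.8] 0.66 [0.4605 0.1794 0.042 ]
pin_a [274.3 204.6] [256.7, 199.8, 289.8, 205.3] 0.57 [0.463  0.0367 0.042 ]
```

```bash
python3 -m pendant '[[0,-0.02,0.3,0,0,0,0.3],[0,0,0.3,0,0,0,0.3],[0,0,0.3,0,0,0,0.3],[0,0,0.26,0,0,0,0.3],[0,0,0,0,0,0,0.3],[0,0,0,0,0,0,0.3]]'; python3 - <<'E'
from h import *
st(); imaging.grab_frame('wrist'); find("black_centre","wrist",.057,1)
E
```

```text
time_s: 11.27
tool_pos: [0.4626, 0.0275, 0.2447]
ee_rot: [[-0.047, 0.999, -0.002], [0.999, 0.047, 0.0], [0.0, -0.002, -1.0]]
wrist_force: [0.4, 0.3, 0.2]
finger_gap: 0.494
grasp_force: 20.0
t 11.27 grip [0.4624 0.0275 0.0643] yaw_y 2.67 gap 0.494 gf 19.99988463241607 F [0.4 0.3 0.2]
black_centre [276.3 252.4] [231.8, 201.9, 320.7, 298.8] 0.78 [0.4631 0.0281 0.057 ]
```

No contact force and it is at seat height, so I'll release and move to blue.

```bash
python3 -m pendant '[[0,0,0,0,0,0,0.8],[0,0,0,0,0,0,0.8],[0,0,0,0,0,0,0.8],[0,0,0,0,0,0,0.9],[0,0,-0.3,0,0,0,0.9],[0,0,-0.45,0,0,0,0.9],[0,0,-0.45,0,0,0,0.9]]';  python3 -m pendant '[[0.55,0.49,0,0,0,0,0.9],[0.56,0.49,0,0,0,0,0.9],[0.56,0.49,0,0,0,0,0.9],[0.56,0.49,0,0,0,0,0.9],[0.56,0.49,0,0,0,0,0.9],[0.55,0.49,0,0,0,0,0.9],[0.55,0.49,0,0,0,0,0.9],[0,0,0,0,0,0,0.9],[0,0,0,0,0,0,0.9],[0,0,0,0,0,0,0.9]]' >/dev/null;python3 - <<'E'
from h import *
st(); cv2.imwrite('pics/w7.png',imaging.grab_frame('wrist')[:,:,::-1]); cv2.imwrite('pics/top7.png',imaging.grab_frame('top')[:,:,::-1])
find("blue_centre","wrist",.056,3)
E
```

```text
time_s: 11.95
tool_pos: [0.462, 0.0276, 0.3055]
ee_rot: [[-0.047, 0.999, -0.002], [0.999, 0.047, 0.0], [0.0, -0.002, -1.0]]
wrist_force: [0.7, -0.9, 0.2]
finger_gap: 0.895
grasp_force: 0.0
t 12.78 grip [0.6237 0.2293 0.1242] yaw_y 2.7 gap 0.899 gf 0.0 F [-0.5 -0.2 -0. ]
blue_centre [283.6 219.1] [248.5, 183.0, 319.0, 253.1] 0.61 [0.6289 0.2306 0.056 ]
blue_centre [  3.2 263.2] [1.8, 258.1, 4.7, 268.2] 0.38 [0.424  0.1869 0.056 ]
```

View pics/w7.png

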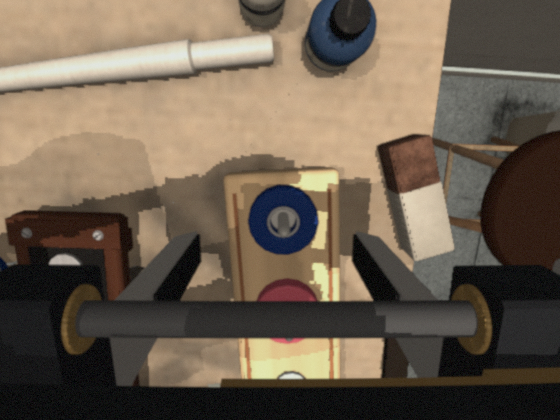

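View pics/top7.png

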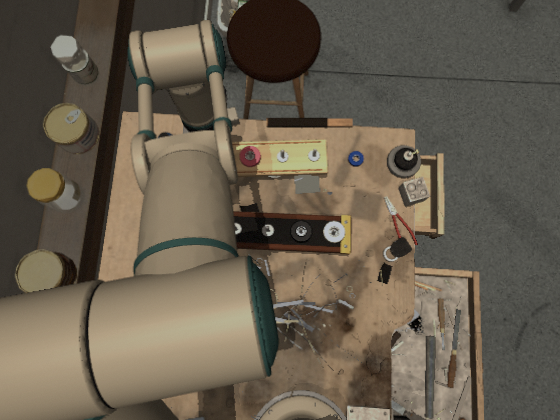

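White (333,231) and black (301,231) are seated on their pins, and the bystanders are in place. Blue at (284,219) needs the gripper about 3 mm further in x.

```bash
python3 -m pendant '[[0.02,0.06,0.2,0,0,0,0.9],[0,0,0.4,0,0,0,0.9],[0,0,0.4,0,0,0,0.9],[0,0,0.23,0,0,0,0.3],[0,0,0,0,0,0,0.3],[0,0,0,0,0,0,0.3],[0,0,0,0,0,0,0.3],[0,0,0,0,0,0,0.3],[0,0,0,0,0,0,0.3],[0,0,0,0,0,0,0.3]]' 20 >/dev/null; python3 -m pendant '[[0,0,0,0,0,0,0.3],[0,0,0,0,0,0,0.3],[0,0,0,0,0,0,0.3]]'; python3 -m pendant '[[0,0,-0.3,0,0,0,0.3],[0,0,-0.45,0,0,0,0.3],[0,0,-0.45,0,0,0,0.3],[-0.4,-0.57,0,0,0,0,0.3],[-0.4,-0.57,0,0,0,0,0.3],[-0.4,-0.57,0,0,0,0,0.3],[-0.4,-0.57,0,0,0,0,0.3],[-0.4,-0.57,0,0,0,0,0.3],[-0.38,-0.56,0,0,0,0,0.3]]' >/dev/null; python3 -m pendant '[[0,0,0,0,0,0,0.3],[0,0,0,0,0,0,0.3],[0,0,0,0,0,0,0.3]]' >/dev/null;python3 - <<'E'
from h import *
st(); cv2.imwrite('pics/w8.png',imaging.grab_frame('wrist')[:,:,::-1])
find("blue_centre","wrist",.1165,2); find("pin_a","wrist",.042,6)
E
```

```text
time_s: 14.02
tool_pos: [0.628, 0.2311, 0.2448]
ee_rot: [[-0.047, 0.999, 0.002], [0.999, 0.047, 0.0], [0.0, 0.002, -1.0]]
wrist_force: [-0.3, -0.7, 5.6]
finger_gap: 0.495
grasp_force: 20.0
t 15.02 grip [0.4637 0.1043 0.1235] yaw_y 2.64 gap 0.497 gf 19.999759937636554 F [-0.4  0.3 -0.8]
blue_centre [276.2 251.5] [231.9, 205.5, 320.7, 295.9] 0.86 [0.4645 0.106  0.1165]
blue_centre [137.5 148.4] [93.2, 106.4, 179.1, 187.9] 0.6 [0.3943 0.156  0.1165]
pin_a [276.7 113.6] [252.3, 88.9, 295.1, 133.5] 0.75 [0.4615 0.178  0.042 ]
pin_a [272.6 205.4] [257.2, 200.5, 286.1, 210.2] 0.4 [0.4617 0.1132 0.042 ]
```

View pics/w8.png

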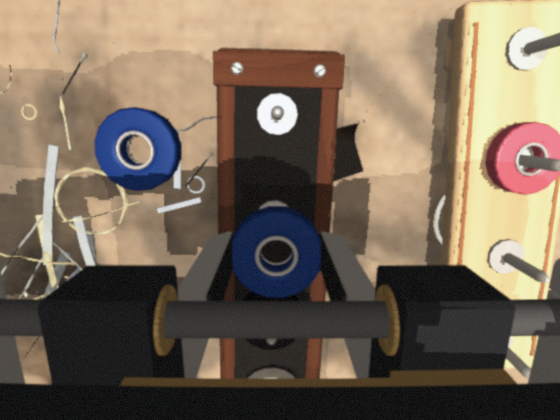

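Blue is held at (276,252), and the last pin is at (277,114). I'll apply a small correction and lower.

```bash
python3 -m pendant '[[-0.035,-0.03,0.3,0,0,0,0.3],[0,0,0.3,0,0,0,0.3],[0,0,0.3,0,0,0,0.3],[0,0,0.27,0,0,0,0.3],[0,0,0,0,0,0,0.3],[0,0,0,0,0,0,0.3]]'; python3 - <<'E'
from h import *
st(); imaging.grab_frame('wrist'); find("blue_centre","wrist",.057,1)
E
```

```text
time_s: 15.67
tool_pos: [0.462, 0.1028, 0.2445]
ee_rot: [[-0.047, 0.999, -0.002], [0.999, 0.047, -0.0], [-0.0, -0.002, -1.0]]
wrist_force: [1.0, -0.0, -0.8]
finger_gap: 0.494
grasp_force: 20.0
t 15.67 grip [0.4617 0.1027 0.0641] yaw_y 2.71 gap 0.494 gf 19.998760130256414 F [ 1.  -0.  -0.8]
blue_centre [103.7 151.7] [47.7, 99.8, 156.0, 204.9] 0.89 [0.3748 0.1517 0.057 ]
```

```bash
python3 -m pendant '[[0,0,0,0,0,0,0.8],[0,0,0,0,0,0,0.8],[0,0,0,0,0,0,0.8],[0,0,0,0,0,0,0.9],[0,0,-0.3,0,0,0,0.9],[0,0,-0.45,0,0,0,0.9],[0,0,-0.45,0,0,0,0.9]]';  python3 -m pendant '[[0.15,0.58,0,0,0,0,0.9],[0.15,0.58,0,0,0,0,0.9],[0.15,0.58,0,0,0,0,0.9],[0.15,0.58,0,0,0,0,0.9],[0.15,0.58,0,0,0,0,0.9],[0.16,0.58,0,0,0,0,0.9],[0,0,0,0,0,0,0.9],[0,0,0,0,0,0,0.9],[0,0,0,0,0,0,0.9]]' >/dev/null;python3 - <<'E'
from h import *
st(); imaging.grab_frame('wrist'); find("pink_centre","wrist",.056,3)
E
```

```text
time_s: 16.35
tool_pos: [0.4611, 0.1023, 0.3055]
ee_rot: [[-0.046, 0.999, -0.002], [0.999, 0.046, -0.0], [-0.0, -0.002, -1.0]]
wrist_force: [0.3, 0.1, -0.1]
finger_gap: 0.895
grasp_force: 0.0
t 17.1 grip [0.6321 0.1557 0.1242] yaw_y 2.68 gap 0.9 gf 0.0 F [-0.2  0.1 -0.7]
pink_centre [281.3 218.2] [248.0, 179.6, 313.0, 253.5] 0.96 [0.6354 0.1582 0.056 ]
```

```bash
python3 -m pendant '[[0.03,0.04,0.2,0,0,0,0.9],[0,0,0.4,0,0,0,0.9],[0,0,0.4,0,0,0,0.9],[0,0,0.23,0,0,0,0.3],[0,0,0,0,0,0,0.3],[0,0,0,0,0,0,0.3],[0,0,0,0,0,0,0.3],[0,0,0,0,0,0,0.3],[0,0,0,0,0,0,0.3],[0,0,0,0,0,0,0.3]]' 20 >/dev/null; python3 -m pendant '[[0,0,0,0,0,0,0.3],[0,0,0,0,0,0,0.3],[0,0,0,0,0,0,0.3]]'; python3 -m pendant '[[0,0,-0.3,0,0,0,0.3],[0,0,-0.45,0,0,0,0.3],[0,0,-0.45,0,0,0,0.3],[0.1,-0.57,0,0,0,0,0.3],[0.1,-0.57,0,0,0,0,0.3],[0.1,-0.57,0,0,0,0,0.3],[0.1,-0.57,0,0,0,0,0.3],[0.1,-0.57,0,0,0,0,0.3],[0.08,-0.58,0,0,0,0,0.3]]' >/dev/null; python3 -m pendant '[[0,0,0,0,0,0,0.3],[0,0,0,0,0,0,0.3],[0,0,0,0,0,0,0.3]]' >/dev/null;python3 - <<'E'
from h import *
st(); cv2.imwrite('pics/w9.png',imaging.grab_frame('wrist')[:,:,::-1])
find("pink_centre","wrist",.1165,2); find("pin_a","wrist",.042,6)
E
```

```text
time_s: 18.28
tool_pos: [0.6354, 0.1576, 0.2448]
ee_rot: [[-0.047, 0.999, 0.002], [0.999, 0.047, 0.0], [0.0, 0.002, -1.0]]
wrist_force: [-1.8, 0.3, 6.2]
finger_gap: 0.498
grasp_force: 20.0
t 19.28 grip [0.4634 0.1786 0.1235] yaw_y 2.68 gap 0.5 gf 19.999797558411956 F [ 0.2 -0.5 -0.3]
pink_centre [276.2 250.2] [226.6, 203.4, 318.0, 295.9] 0.76 [0.4641 0.1807 0.1165]
```

View pics/w9.png

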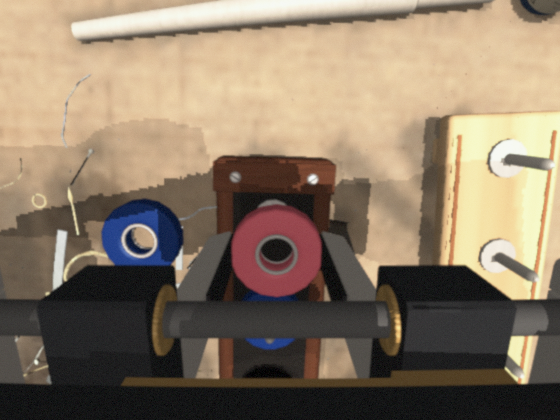

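Pink is held at (276,250) over the last pin, in the same arrangement as blue was. I'll lower it.

```bash
python3 -m pendant '[[-0.025,-0.04,0.3,0,0,0,0.3],[0,0,0.3,0,0,0,0.3],[0,0,0.3,0,0,0,0.3],[0,0,0.27,0,0,0,0.3],[0,0,0,0,0,0,0.3],[0,0,0,0,0,0,0.3]]'; python3 -m pendant '[[0,0,0,0,0,0,0.8],[0,0,0,0,0,0,0.8],[0,0,0,0,0,0,0.8],[0,0,0,0,0,0,0.9],[0,0,-0.3,0,0,0,0.9],[0,0,-0.6,0,0,0,0.9],[0,0,-0.8,0,0,0,0.9],[0,0,-0.8,0,0,0,0.9],[0,0,-0.8,0,0,0,0.9]]'; python3 -m pendant '[[-0.6,-0.3,0,0,0,0,0.9],[-0.6,-0.3,0,0,0,0,0.9],[-0.6,-0.3,0,0,0,0,0.9],[-0.6,-0.3,0,0,0,0,0.9],[-0.6,-0.3,0,0,0,0,0.9],[0,0,0,0,0,0,0.9],[0,0,0,0,0,0,0.9],[0,0,0,0,0,0,0.9]]' >/dev/null;python3 - <<'E'
from h import *
st(); cv2.imwrite('pics/w10.png',imaging.grab_frame('wrist')[:,:,::-1])
for w in "white black blue pink".split(): find(w+"_centre","wrist",.056,2)
E
```

```text
time_s: 19.93
tool_pos: [0.4612, 0.177, 0.2446]
ee_rot: [[-0.046, 0.999, -0.001], [0.999, 0.046, -0.0], [-0.0, -0.001, -1.0]]
wrist_force: [0.1, 0.0, -0.1]
finger_gap: 0.504
grasp_force: 20.0
time_s: 20.68
tool_pos: [0.4599, 0.1771, 0.4122]
ee_rot: [[-0.047, 0.999, 0.0], [0.999, 0.047, -0.0], [-0.0, 0.0, -1.0]]
wrist_force: [1.0, -0.1, -0.8]
finger_gap: 0.899
grasp_force: 0.0
t 21.35 grip [0.393  0.0242 0.2301] yaw_y 2.62 gap 0.896 gf 0.0 F [-0.2  1.  -0.1]
white_centre [343.1 132. ] [296.7, 16.9, 398.8, 274.0] 0.63 [0.4551 0.0869 0.056 ]
black_centre [345.1 191.8] [320.7, 166.7, 369.0, 215.4] 0.75 [0.4624 0.0289 0.056 ]
blue_centre [350.5 116.4] [321.2, 89.8, 377.7, 143.3] 0.89 [0.4605 0.1021 0.056 ]
blue_centre [241.6  67.7] [209.9, 36.2, 271.1, 97.5] 0.65 [0.3558 0.1407 0.056 ]
pink_centre [357.3  33.4] [328.2, 2.2, 382.6, 62.1] 0.78 [0.4596 0.1757 0.056 ]
```

View pics/w10.png

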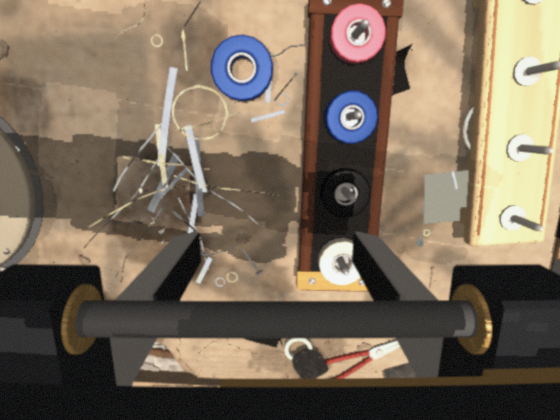

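All four wheels are threaded and flat: pink (358,33), blue (351,117), black (345,192) and white (341,262), with white next to the brass. The gripper is clear.

```bash
python3 -c "from rig import robot; print(robot.finish_job())"
```

```text
the job is handed in; nothing more can be done
None
```

The job is handed in: white, black, blue and pink lie flat on the dark stand's pins, in that order from the brass end, and the bottle, lamp and loupe were never touched; no verdict was returned.

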